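# Set the blank cell in the oil-clarity tester

## Task

Take the blank cell from its sloping wooden cradle and stand it upright, cap up, on the ribbed rubber pad, and let go of it there for a moment. Then take it again and set it fully down in the square well of the oil-clarity tester, turned so that its two clear faces look at the lamp and the sensor, the light passing through them; let go. Leave the spanner, the can and the dish where they are.

Things in the scene. Friction and masses are not known exactly. Their poses are not given: they have to be found in the camera images.
- cell_center (a point): Blank cell, loose, 0.2-0.4 kg: square block 44x44x112 mm plus round steel cap (36 mm dia, 18 tall) on one end, 130 long. Point: on the long axis, half-way (65 mm from foot). z: along the length to the cap. Clear glass faces look along +x and -x; ribbed black plastic faces along +y and -y. Starts lying in the cradle on a clear face, cap end high, long axis rising 30 degrees.
- pad_top (a point): Fixed ribbed black rubber pad, flat, 130 x 130 mm, 6 mm thick, on the bench; this point is the centre of its top face. z up.
- well (a point): Tester, fixed: block 62x62 mm, 37 high, with square well 48x48 mm, 25 deep, chamfered, sides along x and y. Point: centre of the well's floor, 12 mm above the bench. z up. Light path: level, along x, from lamp tower (-x, slots on top) to sensor tower (+x, disc on top); either clear face may look at the lamp. Towers 55 (x) by 70 (y) mm, 80 high, inner faces 36 mm from the centre.
- cradle: Wooden cradle, fixed; origin: centre of its underside. Base board 170 (x) x 90 (y) x 12 mm high; on it a bed 34 mm wide, 120 long, rising at 30 degrees towards +x, with a foot stop 14 mm above the bed at the low end. The cell lies centred on the bed, foot on the stop, its ribbed sides overhanging 5 mm each. Nothing stands beside the cell above the base board.
- spanner: Bystander: steel spanner 170 mm long lying on the bench. Leave alone.
- can: Bystander: aluminium spray can, 56 mm diameter, 110 mm tall, standing on the bench. Leave alone.
- dish: Bystander: small steel dish, 90 mm diameter, 30 mm high, on the bench. Leave alone.
Not all that is in view belongs to the job. There is more than one size of the part that bears pad_top; the job needs the middle-sized.

How it is judged:
On the way:
1. the cell stands upright, cap up, on the rubber pad and is let go (angle between cell_center's own z axis and vertical below 0.09 rad and horizontal distance between cell_center and pad_top below 0.065 m and z of cell_center in the frame of pad_top below 0.069 m and contact force between the fingers and cell below 0.1 N and linear speed of cell below 0.03 m/s), for 0.2 s.
At the end, for the whole second after the job is handed in: The cell stands in the tester's well, cap up (within 5 degrees), within 6 mm of the well's centre, its foot within 3.5 mm of the well's floor, the normal of its clear faces within 0.15 rad of the light path (either way round), at rest and let go (horizontal distance between cell_center and well below 0.006 m and z of cell_center in the frame of well below 0.0685 m and angle between cell_center's own z axis and vertical below 0.09 rad and angle between the x axis of cell_center and the x axis of well, either way round below 0.15 rad and linear speed of cell below 0.02 m/s); the robot touches nothing.
It fails at once if the spanner, can or dish is moved by more than 30 mm (distance of any of spanner, can, dish from where it was at the start of the episode above 0.03 m).
It fails at once if the can is knocked over (angle between can's own z axis and vertical above 0.5 rad).
It also fails if it takes over 61 s, if anything falls off the work surface, if the arm or the gripper's body presses on something with over 40 N, if the wrist force passes 120 N, or if a joint passes its speed limit or range.

## Robot

A 7-joint arm with a two-finger parallel gripper is mounted at the origin on the work surface. World frame = base frame: x ahead of the robot, y to its left, z up, the work surface at z = 0. Lengths are in m, angles in rad, forces in N, time in s.
With the tool pointing down it reaches from about 0.4 to 0.875 m from the base axis. Payload 6.5 kg.
Tool frame: the origin (TCP) lies at the very end of the fingers, on their centre line; the grasp point (between the pads) lies 19 mm behind it; z points along the fingers, y is the direction in which the jaws open and shut (so a half turn about z gives the same grasp; the last joint's range is limited). The gripper opens to 88 mm and grips with 3 to 60 N. Pads are 18 mm wide; open, the fingers measure 123 mm over their backs; the gripper's body (75 mm by 187 mm) begins 45 mm behind the grasp point.
Start: joints at [1.136, 0.536, -0.004, 1.538, 0.003, 1.067, -0.071], TCP at [0.234, -0.606, 0.239] pointing down, gripper open.
Joint ranges: [-2.7, 2.7], [-0.37, 2.16], [-1.27, 1.26], [0.24, 2.4], [-1.31, 4.45], [0.19, 1.91], [-2.76, 2.76]. Speed limits (rad/s): [2.39, 2.39, 3.14, 3.14, 3.14, 3.14, 3.14].

## Interface

Orientations are given as a unit quaternion [x, y, z, w].
In Python, from workcell import env gives the robot as it stands.
- The arm moves only by the shell command python3 -m handwheel 'ROWS' [FORCE]. ROWS is JSON, one flat list of numbers, 7 for each row, row after row: the turn, a rotation vector about the world's x, y, z in rad, then the shift along the world's x, y, z in m, then the closure in counts, from 0 (fully open) to 255 (shut). A call has 1 to 5 rows; each row is the pose to reach, as a shift and turn from the pose measured when the call began; what a row does not reach only later rows make up. A row lasts 1/8 s, in which the tool goes at most 62.5 mm and 10.7 degrees, less where a joint would pass 70% of its speed; a pose out of reach is approached as far as the arm can. A call with a gripper value outside its range is refused whole. The fingers move at their own pace and stop on an object; FORCE is the grip in N (left out, the last holds). Time passes only in rows, so rows that repeat a pose let the fingers close. It gives the time, the measured TCP pose, the force and the opening at its end, in the units of the state.
- env.observe(): the state, without advancing time (a new reading comes with each control period).
- env.grab_frame(name): name is "scene" or "top" or "wrist"; returns a dict with "frame" (384x512x3 uint8, red, green, blue), "range_z" (384x512 float32, m along the optical axis (not along the pixel's ray), 0 where there is no reading), "fov_y" (degrees; the focal length in pixels is half the picture's height over the tangent of half this angle, whatever the lens; pixels are square), "cx", "cy" (the principal point, pixels), "T" (4x4, takes a point from camera to world coordinates). Camera axes: x right, y down, z forward; pixel columns grow to the right and rows downward; lengths in m; the calibration is good to about 2 mm. A picture is of the moment at which its call begins.
- env.job_done(): hands the job in, once; it reports no verdict.
The state is a dict: "clock": time; "joints": joint angles; "joint_velocities": joint speeds; "effort": joint torques, N m; "tool_pos": TCP position; "tool_rot": TCP orientation; "wrist_force": force on the tool from outside, world axes, zero at the start; "wrist_torque": the same for the moment, N m; "finger_gap": finger opening in m.
Only numpy, scipy, OpenCV 4.12 (cv2) and the standard library are available. Lean on these libraries where they do the work, as an engineer would, in place of code of your own. Each camera call takes 0.05 s, during which the arm holds its last target.

## Working session

There is one attempt and no reset: what is moved stays moved. The work goes in short steps, Python scripts to look and compute and a shell command to move; the robot and the scene stay as the last step left them, time stands still between calls to the robot, and variables do not carry over. Pictures are saved under pics/ and viewed, and the job is handed in when it is done.

```bash
mkdir -p pics; ls; cat > h.py <<'E'
import numpy as np, cv2, os
from workcell import env
def grab(n,tag):
    f=env.grab_frame(n); cv2.imwrite(f'pics/{tag}.png',f['frame'][:,:,::-1]); np.savez(f'{tag}.npz',**f); return f
def load(tag): return dict(np.load(f'{tag}.npz'))
def pts(f):
    H,W=f['range_z'].shape; fl=H/2/np.tan(np.radians(float(f['fov_y']))/2)
    u,v=np.meshgrid(np.arange(W),np.arange(H)); z=f['range_z']
    P=np.stack([(u-f['cx'])/fl*z,(v-f['cy'])/fl*z,z],-1)
    return P@f['T'][:3,:3].T+f['T'][:3,3]
def ray(f,u,v,h):
    H=f['range_z'].shape[0]; fl=H/2/np.tan(np.radians(float(f['fov_y']))/2)
    d=f['T'][:3,:3]@np.array([(u-f['cx'])/fl,(v-f['cy'])/fl,1.]); o=f['T'][:3,3]
    return o+d*(h-o[2])/d[2]
E
python3 - <<'E'
from h import *
for n in ['scene','top','wrist']:
    f=grab(n,n+'0'); print(n,f['fov_y'],f['cx'],f['cy'],np.round(f['T'],3).tolist())
print(env.observe())
E
```

```text
pics
scene 49.4574230539856 252.5426211399106 187.36603477264876 [[0.704, 0.522, -0.481, 0.976], [0.71, -0.529, 0.465, -0.443], [-0.011, -0.669, -0.743, 0.797], [0.0, 0.0, 0.0, 1.0]]
top 52.627481470681346 255.70662139572138 189.37746732670354 [[-0.014, -0.99, 0.142, 0.431], [-1.0, 0.015, 0.009, -0.02], [-0.011, -0.142, -0.99, 0.877], [0.0, 0.0, 0.0, 1.0]]
wrist 71.82390737975155 257.7203001844093 187.69266649395485 [[0.36, -0.899, -0.248, 0.297], [-0.933, -0.348, -0.095, -0.582], [-0.001, 0.265, -0.964, 0.385], [0.0, 0.0, 0.0, 1.0]]
{'clock': 0.15, 'joints': array([ 1.13577601,  0.53700733, -0.00442556,  1.53860263,  0.00263384,
        1.06726452, -0.07119738]), 'joint_velocities': array([ 5.99570353e-04, -3.25884238e-03,  7.79983344e-05, -4.36200139e-03,
       -6.57743479e-04,  5.80695973e-04, -6.77137421e-04]), 'effort': array([ 2.28875790e-03, -5.71321321e+01,  9.92295295e-01, -2.51826024e+01,
       -5.61806629e-02,  1.51609298e-02,  1.40347438e-04]), 'tool_pos': array([ 0.23415332, -0.6058842 ,  0.2380476 ]), 'tool_rot': array([ 9.83037130e-01,  1.83405546e-01, -1.81348466e-04, -6.12089596e-04]), 'wrist_force': array([ 0.14401535,  0.71849783, -0.64044964]), 'wrist_torque': array([-0.07066726,  0.01654102,  0.00021274]), 'finger_gap': 0.08776259091318107}
```

View pics/top0.png

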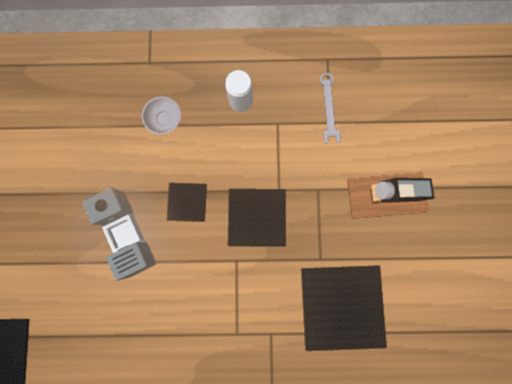

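View pics/scene0.png

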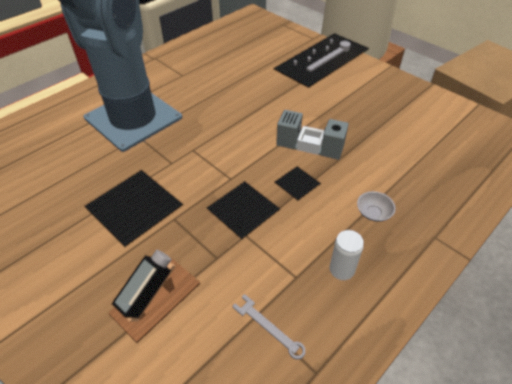

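View pics/wrist0.png

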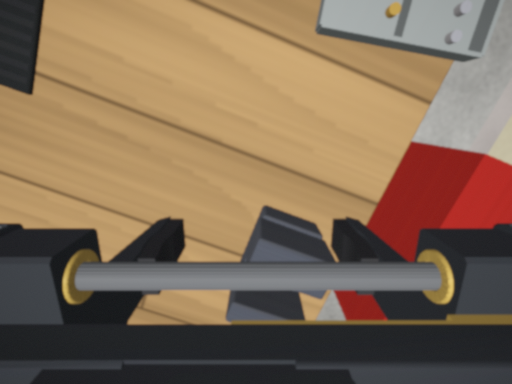

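The top view shows the cradle with the cell at about (390,193), and the cap at (384,190). The three pads are at (187,202), (257,217) and (343,308), the tester is at (121,234), and the can, dish and spanner are along the top.

```bash
python3 - <<'E'
from h import *
f=load('top0');P=pts(f);g=f['frame'].astype(int)
# pads
dark=((g.max(-1)<60)&(P[...,2]<0.03)).astype(np.uint8)
n,l,s,c=cv2.connectedComponentsWithStats(dark)
for i in range(1,n):
    if s[i,4]>300:
        cs=cv2.findContours((l==i).astype(np.uint8),0,1)[0][0][:,0]
        w=np.array([ray(f,u,v,0.006)[:2] for u,v in cs],np.float32)
        r=cv2.minAreaRect(w); print('pad',c[i],r, 'z',np.median(P[l==i][:,2]))
# heights
def clus(lo,hi,roi,nm):
    u0,v0,u1,v1=roi; m=np.zeros(P.shape[:2],bool); m[v0:v1,u0:u1]=1
    m&=(P[...,2]>lo)&(P[...,2]<hi)&(f['range_z']>0)
    n,l,s,c=cv2.connectedComponentsWithStats(m.astype(np.uint8))
    for i in range(1,n):
        if s[i,4]>30:
            w=P[l==i]; print(nm,s[i,4],np.round(c[i]),w.mean(0).round(4),cv2.minAreaRect(w[:,:2].astype(np.float32)))
clus(0.072,0.1,(70,170,170,290),'tower')
clus(0.03,0.045,(70,170,170,290),'block')
clus(0.006,0.02,(340,160,440,230),'base')
clus(0.025,0.2,(340,160,440,230),'cell')
clus(0.09,0.13,(200,50,300,130),'can')
big=cv2.resize(f['frame'][165:285,75:175,::-1],None,fx=6,fy=5,interpolation=2);cv2.imwrite('pics/t.png',big)
big=cv2.resize(f['frame'][160:230,340:440,::-1],None,fx=8,fy=8,interpolation=2);cv2.imwrite('pics/c.png',big)
for v in (185,188,190,192):
  print(v,[(u,*P[v,u].round(3)) for u in range(366,440,6)])
E
```

```text
pad [349.02074151 316.17993259] ((0.28629282116889954, -0.2010536789894104), (0.1523999273777008, 0.16222599148750305), 1.1436340808868408) z 0.007918672001321347
pad [ 12.8933802  350.65612185] ((0.21152949333190918, 0.5171114802360535), (0.1301984041929245, 0.061854321509599686), 0.2658851444721222) z 0.006536596154534724
tower 892 [102. 206.] [0.5157 0.3071 0.0786] ((0.5162420868873596, 0.3085624575614929), (0.05533142387866974, 0.07131800800561905), 25.438871383666992)
tower 947 [126. 261.] [0.4022 0.2524 0.0788] ((0.40206727385520935, 0.25399285554885864), (0.05537407845258713, 0.07165378332138062), 25.750720977783203)
block 62 [123. 205.] [0.5214 0.2769 0.0372] ((0.5239897966384888, 0.27773424983024597), (0.02251065894961357, 0.05818307027220726), 88.37117767333984)
block 354 [120. 232.] [0.4618 0.2829 0.035 ] ((0.45969268679618835, 0.28144460916519165), (0.061904728412628174, 0.06374550610780716), 24.72773551940918)
block 52 [147. 253.] [0.4167 0.2228 0.0374] ((0.41598519682884216, 0.22302576899528503), (0.054141879081726074, 0.007081481162458658), 20.12308692932129)
base 1804
[... 3134 characters left out ...]
at64(0.532), np.float64(-0.257), np.float64(0.108)), (384, np.float64(0.53), np.float64(-0.264), np.float64(0.122)), (390, np.float64(0.529), np.float64(-0.275), np.float64(0.124)), (396, np.float64(0.529), np.float64(-0.287), np.float64(0.123)), (402, np.float64(0.53), np.float64(-0.301), np.float64(0.116)), (408, np.float64(0.531), np.float64(-0.317), np.float64(0.105)), (414, np.float64(0.532), np.float64(-0.333), np.float64(0.096)), (420, np.float64(0.533), np.float64(-0.348), np.float64(0.087)), (426, np.float64(0.534), np.float64(-0.363), np.float64(0.081)), (432, np.float64(0.535), np.float64(-0.38), np.float64(0.072)), (438, np.float64(0.544), np.float64(-0.426), np.float64(-0.001))]
```

View pics/c.png

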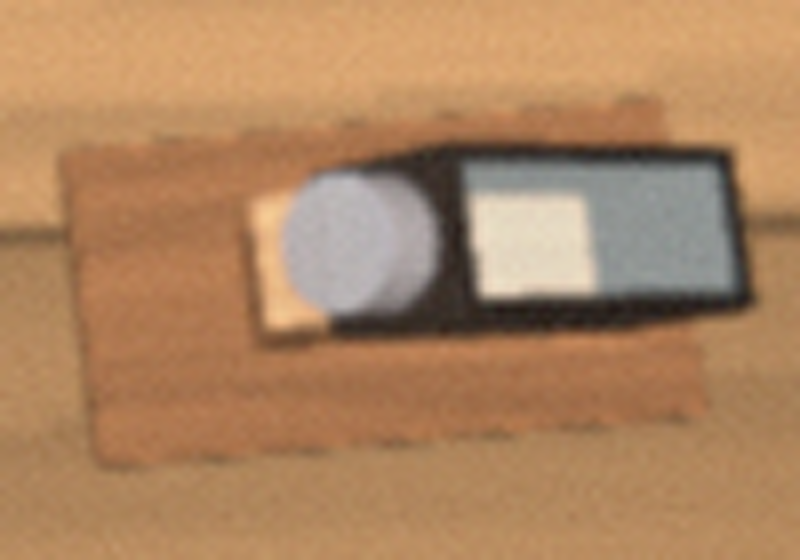

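View pics/t.png

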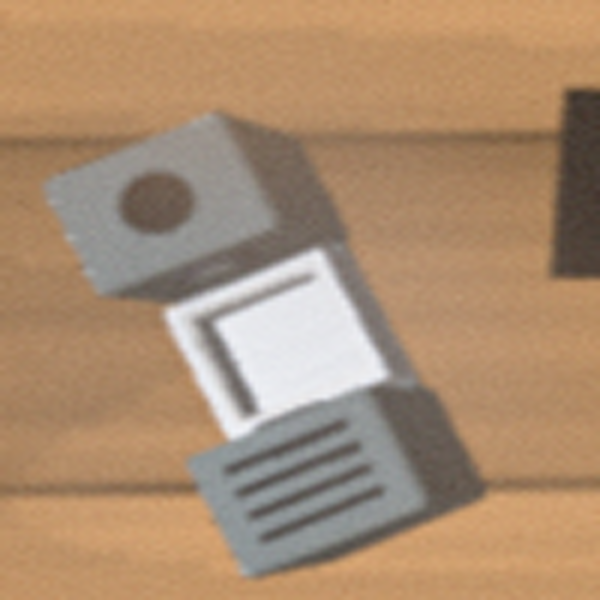

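```bash
python3 - <<'E'
from h import *
f=load('top0');P=pts(f);g=f['frame'].astype(int)
dark=(g.max(-1)<75).astype(np.uint8)
for (u0,v0,u1,v1) in [(160,175,215,230),(220,180,295,255),(295,260,395,355)]:
    m=np.zeros_like(dark);m[v0:v1,u0:u1]=dark[v0:v1,u0:u1]
    c=max(cv2.findContours(m,0,1)[0],key=cv2.contourArea)[:,0]
    print('pad',cv2.minAreaRect(np.array([ray(f,u,v,.006)[:2] for u,v in c],np.float32)))
# top glass face plane fit
m=np.zeros(dark.shape,bool);m[182:196,401:429]=1
w=P[m];c=w.mean(0);n=np.linalg.svd(w-c)[2][2];n*=np.sign(n[2]);print('plane',c,n,'tilt',np.degrees(np.arccos(n[2])),'yaw',np.degrees(np.arctan2(-n[1],-n[0])),(np.abs((w-c)@n)).max())
yaw=np.radians(94.2);h=np.array([np.cos(yaw),np.sin(yaw),0]);a=h*np.cos(np.pi/6)+[0,0,.5];nn=-h*.5+[0,0,np.cos(np.pi/6)];b=np.cross(nn,a)
m=np.zeros(dark.shape,bool);m[160:230,340:440]=1;m&=P[...,2]>.055
w=P[m]
# pts near upper face
d=(w-c)@nn;top=w[np.abs(d)<.004]
A=(top-c)@a;B=(top-c)@b
print('along',np.percentile(A,[0,1,99,100]),'side',np.percentile(B,[0,1,99,100]))
aa=(w-c)@a;print('cap end',np.percentile(aa,[99,99.9,100]))
for am in (np.percentile(A,.5)+.065,):
    print('center',c+a*am+b*(B.max()+B.min())/2-nn*.022)
E
```

```text
pad ((0.5290663242340088, 0.1440458744764328), (0.08195498585700989, 0.08177542686462402), 89.12727355957031)
pad ((0.4921330213546753, -0.012950971722602844), (0.12437581270933151, 0.12333953380584717), 89.13699340820312)
pad ((0.2943628430366516, -0.19727130234241486), (0.17050744593143463, 0.1701926589012146), 1.3707236051559448)
plane [ 0.53913356 -0.33373843  0.09764066] [ 0.98589162 -0.0335293   0.16399237] tilt 80.56129574370111 yaw 178.0521723293324 0.013673460308847488
along [-0.05799891 -0.05534189  0.05470423  0.07027665] side [-0.02251259 -0.02199972  0.02117762  0.02144235]
cap end [0.66765413 0.66765413 0.66765413]
center [ 0.5383236  -0.31540223  0.08282948]
```

```bash
python3 - <<'E'
from h import *
f=load('top0');P=pts(f);ok=(f['range_z']>.3)
m=np.zeros(ok.shape,bool);m[182:196,401:429]=1;m&=ok;w=P[m]
z=w[:,2];k=np.abs(z-np.median(z))<.04;w=w[k]
c=np.median(w,0);c=w.mean(0);n=np.linalg.svd(w-c)[2][2];n*=np.sign(n[2]);print('plane',len(w),c,n,'tilt',np.degrees(np.arccos(n[2])),'yaw',np.degrees(np.arctan2(-n[1],-n[0])),np.abs((w-c)@n).max())
yaw=np.radians(94.2);h=np.array([np.cos(yaw),np.sin(yaw),0]);a=h*np.cos(np.pi/6)+[0,0,.5];nn=-h*.5+[0,0,np.cos(np.pi/6)];b=np.cross(nn,a)
m=np.zeros(ok.shape,bool);m[160:230,340:440]=1;m&=ok&(P[...,2]>.055);w=P[m]
d=(w-c)@nn;t=np.abs(d)<.004
A=(w[t]-c)@a;B=(w[t]-c)@b
print('along',np.percentile(A,[0,1,99,100]),'side',np.percentile(B,[0,1,99,100]))
aa=(w-c)@a;print('cap end',np.percentile(aa,[98,99,100]))
print('center',c+a*(np.percentile(A,.5)+.065)+b*(B.max()+B.min())/2-nn*.022, c+a*(np.percentile(aa,99)-.065)+b*(B.max()+B.min())/2-nn*.022)
E
```

```text
plane 391 [ 0.53941107 -0.3345416   0.09564816] [ 0.04944316 -0.49270973  0.86878795] tilt 29.68190469748691 yaw 95.73041719984242 0.0028217744061767628
along [-0.05629135 -0.05350878  0.06827823  0.07441433] side [-0.02229465 -0.0217917   0.02145687  0.02166029]
cap end [0.07425731 0.07449886 0.07551957]
center [ 0.53827246 -0.31470591  0.08171428] [ 0.53831931 -0.31534375  0.08134503]
```

```bash
python3 -m handwheel '[0,0,0.64,0.15,0.154,0,0, 0,0,0.64,0.15,0.154,0,0, 0,0,1.276,0.303,0.308,0,0, 0,0,1.276,0.303,0.308,0,0, 0,0,1.276,0.303,0.308,0,0]' 40; python3 -m handwheel '[0,0,0.638,0.1515,0.154,0,0, 0,0,0.638,0.1515,0.154,0,0, 0,0,0.638,0.1515,0.154,0,0]'
```

```text
clock: 0.78
tool_pos: [0.4541, -0.3816, 0.2381]
tool_rot: [0.792, 0.61, -0.0, -0.0]
wrist_force: [0.6, 0.3, -0.1]
finger_gap: 0.0878
clock: 1.15
tool_pos: [0.5853, -0.2479, 0.238]
tool_rot: [0.592, 0.806, -0.001, -0.0]
wrist_force: [0.6, -0.1, -0.3]
finger_gap: 0.0882
```

```bash
python3 -m handwheel '[0,0,-0.23,-0.048,-0.050,0,0, 0,0,-0.23,-0.048,-0.050,0,0, 0,0,-0.23,-0.048,-0.050,-0.05,0,0,0,-0.23,-0.048,-0.050,-0.05,0]'; python3 - <<'E'
from h import *
f=grab('wrist','w1');o=env.observe();print(o['tool_pos'],o['tool_rot'],o['joints'].round(3))
E
```

```text
clock: 1.65
tool_pos: [0.5345, -0.2971, 0.1849]
tool_rot: [0.681, 0.733, -0.002, -0.004]
wrist_force: [-0.0, 1.2, 0.5]
finger_gap: 0.0882
[ 0.53624586 -0.29744997  0.18717251] [ 0.68052642  0.73271996 -0.00110233 -0.00201051] [ 0.697  0.562 -0.37   1.664  0.237  0.964  0.316]
```

View pics/w1.png

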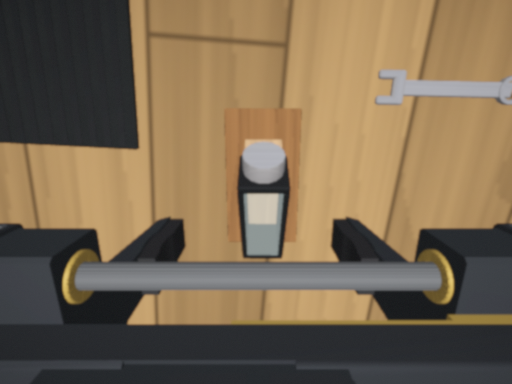

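```bash
python3 -m handwheel '[0,0,0,0.001,0,-0.06,0, 0,0,0,0.001,0,-0.10,0, 0,0,0,0.001,0,-0.1135,0, 0,0,0,0.001,0,-0.1135,0]'
```

```text
clock: 2.2
tool_pos: [0.5381, -0.2977, 0.0747]
tool_rot: [0.68, 0.733, -0.001, -0.002]
wrist_force: [0.1, -0.4, 0.2]
finger_gap: 0.0877
```

```bash
python3 -m handwheel '[0,0,0,0,0,0,140, 0,0,0,0,0,0,200, 0,0,0,0,0,0,255, 0,0,0,0,0,0,255, 0,0,0,0,0,0,255]' 40;python3 -m handwheel '[0,0,0,0,0,0,255, 0,0,0,0,0,0,255]'
```

```text
clock: 2.82
tool_pos: [0.5383, -0.2976, 0.0749]
tool_rot: [0.68, 0.733, -0.001, -0.001]
wrist_force: [0.6, 0.5, 1.9]
finger_gap: 0.0436
clock: 3.08
tool_pos: [0.5383, -0.2976, 0.0749]
tool_rot: [0.68, 0.733, -0.001, -0.001]
wrist_force: [-1.0, 0.8, 0.5]
finger_gap: 0.0434
```

```bash
python3 -m handwheel '[0,0,0,0,0,0.03,255, 0,0,0,0,0,0.08,255, 0,0,0,0,0,0.14,255, 0,0,0,0,0,0.17,255,0,0,0,0,0,0.17,255]'; python3 -m handwheel '[0.18,0.013,0,-0.01,0.03,0,255, 0.35,0.026,0,-0.015,0.06,0,255, 0.52,0.038,0,-0.02,0.09,0,255, 0.70,0.051,0,-0.03,0.12,0.0,255, 0.70,0.051,0,-0.03,0.12,0.0,255]'
```

```text
clock: 3.7
tool_pos: [0.5392, -0.298, 0.2465]
tool_rot: [0.681, 0.733, -0.0, 0.0]
wrist_force: [0.6, 1.3, -4.4]
finger_gap: 0.0437
clock: 4.32
tool_pos: [0.5066, -0.1787, 0.2421]
tool_rot: [0.64, 0.686, 0.233, -0.254]
wrist_force: [0.1, -0.9, -3.3]
finger_gap: 0.0435
```

```bash
python3 -m handwheel '[0.17,0.013,0,-0.007,0.05,0,255, 0.346,0.025,0,-0.015,0.10,-0.02,255, 0.346,0.025,0,-0.015,0.15,-0.06,255, 0.346,0.025,0,-0.015,0.182,-0.10,255, 0.346,0.025,0,-0.015,0.182,-0.12,255]';python3 -m handwheel '[0,0,0,0,0,0,255]'; python3 - <<'E'
from h import *
from scipy.spatial.transform import Rotation as R
o=env.observe();print(o['tool_pos'],R.from_quat(o['tool_rot']).as_matrix().round(4).tolist(),o['joints'].round(3))
grab('scene','s2');grab('top','t2')
E
```

```text
clock: 4.95
tool_pos: [0.49, 0.0061, 0.12]
tool_rot: [0.589, 0.635, 0.337, -0.37]
wrist_force: [0.3, -1.0, -4.0]
finger_gap: 0.0434
clock: 5.08
tool_pos: [0.4901, 0.005, 0.1181]
tool_rot: [0.59, 0.635, 0.336, -0.369]
wrist_force: [0.5, 0.2, -3.6]
finger_gap: 0.0434
[0.49006766 0.00500073 0.11814419] [[-0.0314, 0.9969, -0.0728], [0.5007, 0.0787, 0.862], [0.865, -0.0094, -0.5016]] [ 0.888  0.971 -0.651  1.787 -0.451  1.065  0.746]
```

View pics/s2.png

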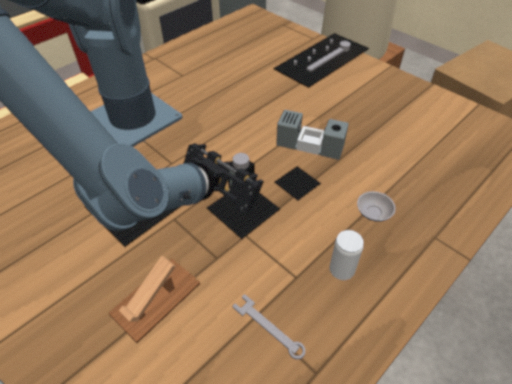

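View pics/t2.png

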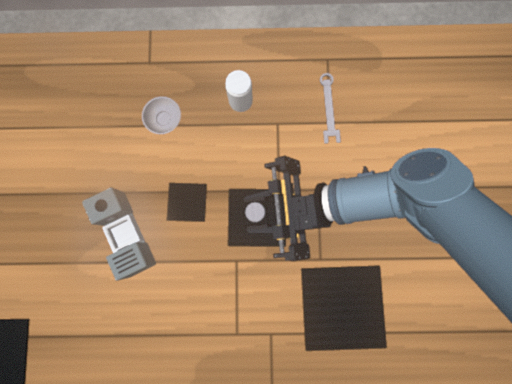

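```bash
python3 -m handwheel '[0,0,0,0.001,-0.001,-0.015,255, 0,0,0,0.001,-0.001,-0.027,255, 0,0,0,0.001,-0.001,-0.031,255, 0,0,0,0.001,-0.001,-0.031,255]'; python3 -m handwheel '[0,0,0,0,0,-0.002,255, 0,0,0,0,0,-0.002,255]'
```

```text
clock: 5.68
tool_pos: [0.4916, 0.0043, 0.0888]
tool_rot: [0.589, 0.635, 0.337, -0.369]
wrist_force: [-0.1, -0.2, -4.0]
finger_gap: 0.0431
clock: 5.92
tool_pos: [0.4917, 0.0043, 0.0869]
tool_rot: [0.589, 0.635, 0.337, -0.369]
wrist_force: [-0.9, -0.7, -4.6]
finger_gap: 0.0434
```

```bash
python3 -m handwheel '[0,0,0,0,0,-0.002,255, 0,0,0,0,0,-0.002,255]';python3 -m handwheel '[0,0,0,0,0,-0.002,255, 0,0,0,0,0,-0.002,255]'
```

```text
clock: 6.18
tool_pos: [0.4916, 0.0043, 0.0848]
tool_rot: [0.589, 0.635, 0.337, -0.369]
wrist_force: [-0.1, -0.4, -4.1]
finger_gap: 0.0439
clock: 6.42
tool_pos: [0.4917, 0.0044, 0.083]
tool_rot: [0.589, 0.635, 0.337, -0.369]
wrist_force: [-0.2, 0.6, -1.6]
finger_gap: 0.0433
```

```bash
python3 - <<'E'
from h import *
o=env.observe();print(o['tool_pos'],o['wrist_force'])
f=grab('scene','s3');cv2.imwrite('pics/s3c.png',cv2.resize(f['frame'][130:250,170:300,::-1],None,fx=5,fy=5,interpolation=2))
E
```

```text
[0.4916737  0.00441322 0.08299623] [-0.18461002  0.64569289 -1.60124064]
```

View pics/s3c.png

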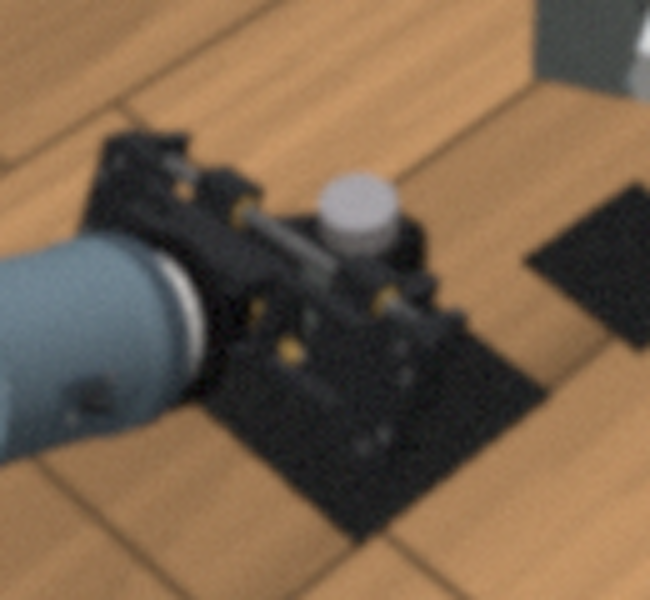

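Contact came at the predicted height: the wrist load fell from -4 N to -1.6 N. I'll settle the cell and release it.

```bash
python3 -m handwheel '[0,0,0,0,0,-0.001,255, 0,0,0,0,0,-0.001,255, 0,0,0,0,0,-0.001,100, 0,0,0,0,0,-0.001,50, 0,0,0,0,0,-0.001,0]';python3 -m handwheel '[0,0,0,0,0,0,0, 0,0,0,0,0,0,0, 0,0,0,0,0,0,0, 0,0,0,0,0,0,0]'
```

```text
clock: 7.1
tool_pos: [0.4917, 0.0046, 0.082]
tool_rot: [0.589, 0.635, 0.337, -0.369]
wrist_force: [0.2, -0.0, 0.1]
finger_gap: 0.0716
clock: 7.6
tool_pos: [0.4917, 0.0046, 0.082]
tool_rot: [0.589, 0.635, 0.337, -0.369]
wrist_force: [-0.5, -0.6, -0.2]
finger_gap: 0.0883
```

```bash
python3 -m handwheel '[0,0,0,0.002,-0.026,0.015,0, 0,0,0,0.005,-0.060,0.035,0, 0,0,0,0.008,-0.094,0.055,0, 0,0,0,0.012,-0.14,0.085,0, 0,0,0,0.012,-0.14,0.085,0]'; python3 - <<'E'
from h import *
f=grab('scene','s4');cv2.imwrite('pics/s4c.png',cv2.resize(f['frame'][130:250,170:300,::-1],None,fx=5,fy=5,interpolation=2))
f=grab('top','t4');P=pts(f);m=(f['range_z']>.3)&(P[...,2]>.125)&(P[...,2]<.145)
m[:,:235]=0;m[:,275:]=0;m[:190]=0;m[235:]=0
w=P[m];print(len(w),w.mean(0),cv2.minAreaRect(w[:,:2].astype(np.float32)))
cv2.imwrite('pics/t4c.png',cv2.resize(f['frame'][160:260,200:330,::-1],None,fx=6,fy=6,interpolation=2))
E
```

```text
clock: 8.22
tool_pos: [0.5053, -0.1398, 0.1679]
tool_rot: [0.591, 0.634, 0.337, -0.366]
wrist_force: [-0.1, -0.4, -0.7]
finger_gap: 0.0879
269 [ 0.49086205 -0.01213234  0.1351782 ] ((0.4912848472595215, -0.012157628312706947), (0.03258724510669708, 0.03472890332341194), 89.13043975830078)
```

View pics/s4c.png

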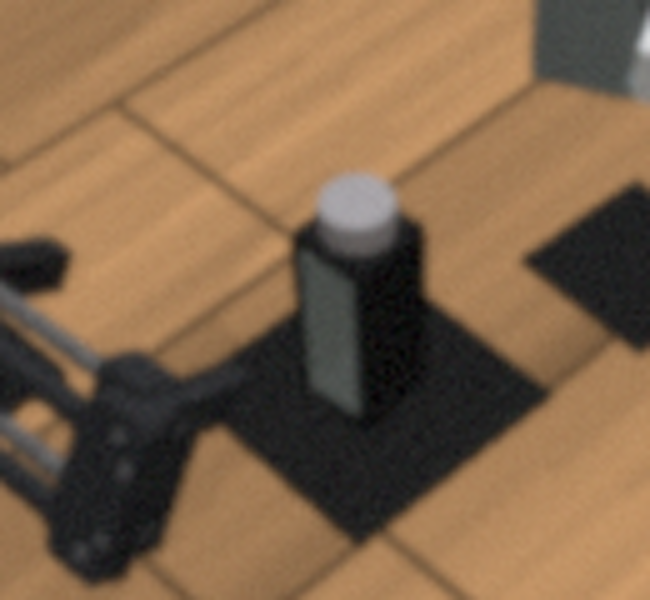

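View pics/t4c.png

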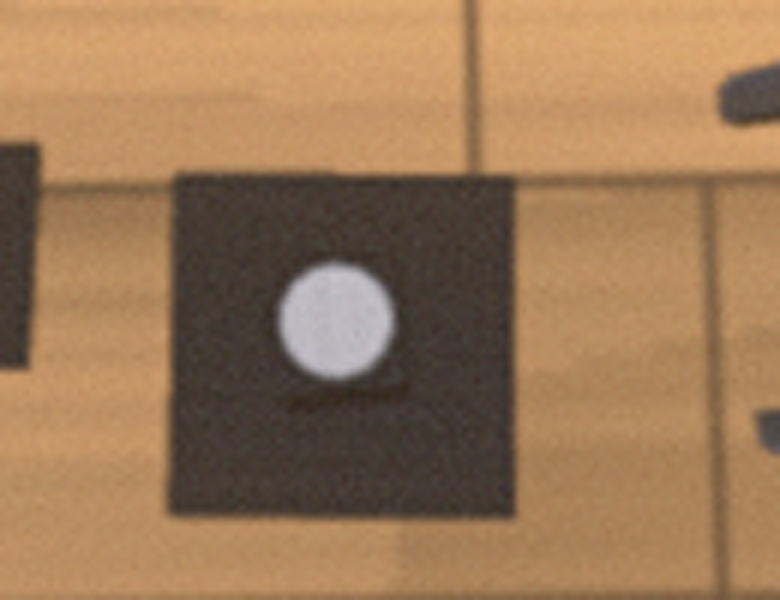

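The scene view shows the cell upright on the middle pad, cap at about (241,172). The top view puts the cap centre at (0.491, -0.012), and the fingers are well clear. Next is the regrasp from above.

```bash
python3 -m handwheel '[0,0,0,0,0,0.05,0, -0.17,-0.012,0,0,0,0.09,0, -0.35,-0.025,0,-0.003,0.02,0.12,0, -0.52,-0.038,0,-0.006,0.05,0.12,0, -0.70,-0.051,0,-0.010,0.08,0.12,0]'; python3 - <<'E'
from h import *
from scipy.spatial.transform import Rotation as R
o=env.observe();r=R.from_quat(o['tool_rot']);t=np.radians(4.5)
y=np.array([np.cos(t),np.sin(t),0]);z=np.array([0,0,-1.]);G=R.from_matrix(np.array([np.cross(y,z),y,z]).T)
print((G*r.inv()).as_rotvec(), np.array([.491,-.012,.26])-o['tool_pos'])
E
```

```text
clock: 8.95
tool_pos: [0.4928, -0.0531, 0.2867]
tool_rot: [0.671, 0.722, 0.112, -0.127]
wrist_force: [0.8, 1.2, -0.1]
finger_gap: 0.0878
[-0.33902672 -0.03458203  0.00597896] [-0.00181725  0.0411322  -0.0266854 ]
```

```bash
python3 -m handwheel '[-0.17,-0.017,0.003,-0.001,0.02,0,0, -0.339,-0.035,0.006,-0.002,0.041,0,0, -0.339,-0.035,0.006,-0.002,0.041,-0.025,0, -0.339,-0.035,0.006,-0.002,0.041,-0.025,0, -0.339,-0.035,0.006,-0.002,0.041,-0.025,0]'; cat >> h.py <<'E'
from scipy.spatial.transform import Rotation as R
def togo(jawdeg,p):
    o=env.observe();r=R.from_quat(o['tool_rot']);t=np.radians(jawdeg)
    y=np.array([np.cos(t),np.sin(t),0]);z=np.array([0,0,-1.]);G=R.from_matrix(np.array([np.cross(y,z),y,z]).T)
    print('turn',(G*r.inv()).as_rotvec().round(4),'shift',(np.array(p)-o['tool_pos']).round(4),'F',o['wrist_force'].round(1),'T',o['wrist_torque'].round(2),'gap',o['finger_gap'])
E
python3 -c "
from h import *
togo(4.5,[.491,-.012,.085]);grab('wrist','w5')"
```

```text
clock: 9.57
tool_pos: [0.4903, -0.0125, 0.2614]
tool_rot: [0.679, 0.734, -0.0, -0.0]
wrist_force: [-0.8, -0.2, 0.0]
finger_gap: 0.0882
turn [-0.0004 -0.001   0.0005] shift [ 0.0007  0.0005 -0.1764] F [-0.8 -0.2  0. ] T [-0.03 -0.06  0.02] gap 0.08823944218473442
```

View pics/w5.png

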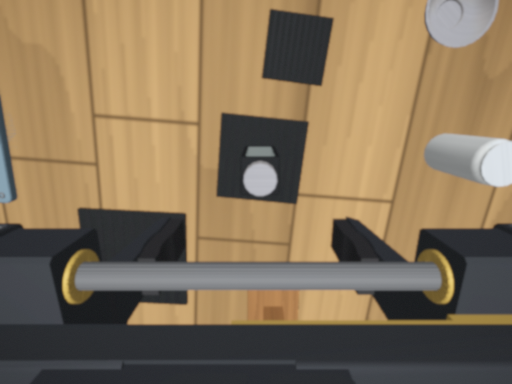

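```bash
python3 -m handwheel '[0,0,0,0,0,-0.06,0, 0,0,0,0,0,-0.12,0, 0,0,0,0,0,-0.16,0, 0,0,0,0,0,-0.178,0, 0,0,0,0,0,-0.178,0]'; python3 -m handwheel '[0,0,0,0,0,0,140, 0,0,0,0,0,0,200, 0,0,0,0,0,0,255, 0,0,0,0,0,0,255, 0,0,0,0,0,0,255]' 40;python3 -m handwheel '[0,0,0,0,0,0,255, 0,0,0,0,0,0,255]'
```

```text
clock: 10.25
tool_pos: [0.4908, -0.0131, 0.0836]
tool_rot: [0.68, 0.734, -0.0, -0.001]
wrist_force: [0.3, -0.8, 0.1]
finger_gap: 0.0882
clock: 10.88
tool_pos: [0.4912, -0.0131, 0.0839]
tool_rot: [0.68, 0.734, 0.0, -0.0]
wrist_force: [0.6, 0.5, 1.5]
finger_gap: 0.0436
clock: 11.12
tool_pos: [0.4912, -0.0131, 0.0839]
tool_rot: [0.68, 0.734, 0.0, -0.0]
wrist_force: [0.4, -0.0, 0.6]
finger_gap: 0.0438
```

```bash
python3 -m handwheel '[0,0,0,0,0,0.03,255, 0,0,0,0,0,0.08,255, 0,0,0,0,0,0.13,255, 0,0,-0.17,-0.003,0.04,0.14,255, 0,0,-0.34,-0.007,0.08,0.14,255]'; python3 -c "
from h import *
togo(-64.5,[.4594,.2814,.215])"
```

```text
clock: 11.75
tool_pos: [0.4843, 0.0672, 0.2245]
tool_rot: [0.796, 0.605, 0.001, 0.0]
wrist_force: [-0.1, -0.3, -4.2]
finger_gap: 0.0435
turn [ 2.000e-04  1.300e-03 -8.545e-01] shift [-0.0249  0.2142 -0.0095] F [-0.1 -0.3 -4.2] T [-0.04 -0.09 -0.  ] gap 0.04352737832858608
```

```bash
python3 -m handwheel '[0,0,-0.17,-0.005,0.045,-0.005,255, 0,0,-0.34,-0.010,0.09,-0.005,255, 0,0,-0.51,-0.015,0.135,-0.005,255, 0,0,-0.68,-0.020,0.18,-0.005,255, 0,0,-0.8545,-0.0249,0.2142,-0.005,255]'; python3 -m handwheel '[0,0,0,0,0,0,255, 0,0,0,0,0,0,255]'; python3 -c "
from h import *
togo(-64.5,[.4594,.2814,.16])
for n in ['top','scene','wrist']:
  f=grab(n,n+'6')
f=load('top6');cv2.imwrite('pics/t6c.png',cv2.resize(f['frame'][165:285,60:190,::-1],None,fx=6,fy=5,interpolation=2))"
```

```text
clock: 12.38
tool_pos: [0.458, 0.2831, 0.2187]
tool_rot: [0.976, 0.219, -0.0, 0.001]
wrist_force: [1.1, -0.3, -2.9]
finger_gap: 0.0438
clock: 12.62
tool_pos: [0.4574, 0.2821, 0.2179]
tool_rot: [0.976, 0.219, -0.001, 0.001]
wrist_force: [0.6, -0.9, -3.2]
finger_gap: 0.0434
turn [ 0.003  -0.0024  0.0027] shift [ 0.002  -0.0007 -0.0579] F [ 0.6 -0.9 -3.2] T [ 0.03 -0.01 -0.03] gap 0.04341964543390456
```

View pics/t6c.png

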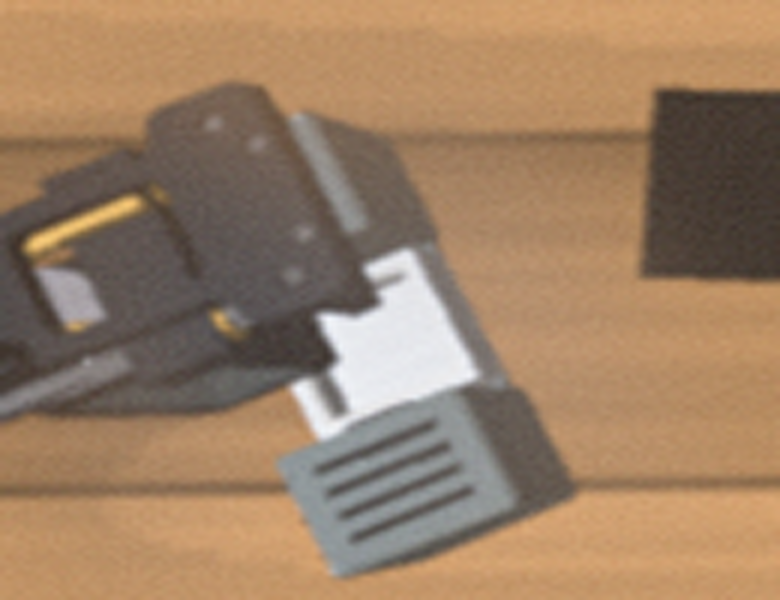

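View pics/scene6.png

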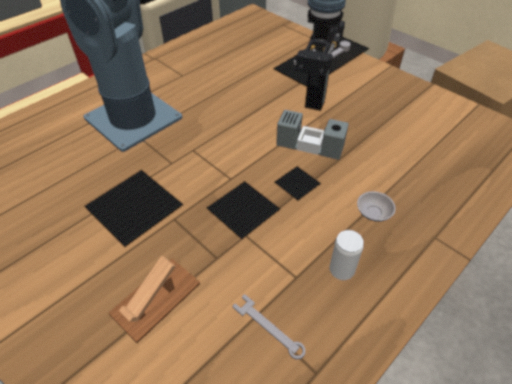

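View pics/wrist6.png

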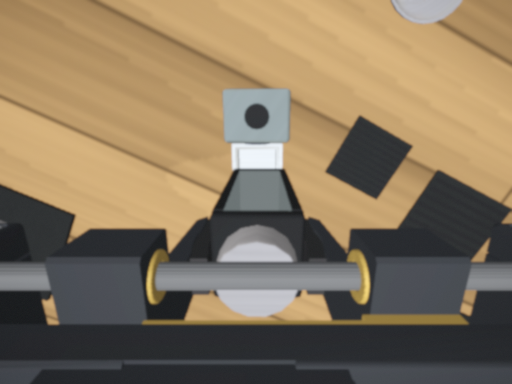

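```bash
python3 - <<'E'
from h import *
f=load('scene0');P=pts(f)
m=(f['range_z']>.3)&(P[...,2]>.076)&(P[...,2]<.09)&(P[...,1]>.2)&(P[...,1]<.36)&(P[...,0]>.35)&(P[...,0]<.57)
n,l,s,c=cv2.connectedComponentsWithStats(m.astype(np.uint8));C=[]
for i in range(1,n):
    if s[i,4]>50: r=cv2.minAreaRect(P[l==i][:,:2].astype(np.float32));print(r,c[i]);C.append(r[0])
if len(C)==2: print(np.mean(C,0),np.degrees(np.arctan2(*(np.subtract(*C)[::-1]))))
# disc
f=load('wrist6');P=pts(f);ok=f['range_z']>.1
m=ok&(P[...,2]>.074)&(P[...,2]<.09);m[:80]=0;m[150:]=0;m[:,:200]=0;m[:,310:]=0
r=cv2.minAreaRect(P[m][:,:2].astype(np.float32));print('wrist sensor tower',r)
m=ok&(P[...,2]>.025)&(P[...,2]<.045);m[:130]=0;m[175:]=0;m[:,:215]=0;m[:,300:]=0
print('wrist block',cv2.minAreaRect(P[m][:,:2].astype(np.float32)))
# cell glass face in wrist view
m=np.zeros(ok.shape,bool);m[172:205,235:282]=1;m&=ok;w=P[m];c=w.mean(0);n=np.linalg.svd(w-c)[2][2];print('glass',c,n)
o=env.observe();p=o['tool_pos'];ax=np.array([np.cos(np.radians(25.5)),np.sin(np.radians(25.5))])
print('glass dist from tcp along light',(c[:2]-p[:2])@ax,w[:,2].min(),w[:,2].max())
m=ok&(P[...,2]>.26);m[:225]=0;m[260:,];print(p)
E
```

```text
((0.40483346581459045, 0.25448325276374817), (0.05500929430127144, 0.07125560939311981), 25.2144718170166) [289.54354354 118.8978979 ]
((0.5190241932868958, 0.3094436526298523), (0.054184429347515106, 0.07138068228960037), 26.185468673706055) [335.66295265 128.81615599]
[0.46192883 0.28196345] -154.29832398857957
wrist sensor tower ((0.5177369713783264, 0.3100510239601135), (0.05496194586157799, 0.07016263902187347), 25.534950256347656)
wrist block ((0.47331488132476807, 0.28907203674316406), (0.03350928798317909, 0.06162159517407417), 25.718761444091797)
glass [0.4797238  0.29046121 0.20245557] [ 0.90427806  0.42693794 -0.00227827]
glass dist from tcp along light 0.023235394160732257 0.15527307366605866 0.23738448020708824
[0.45829617 0.28141351 0.2183681 ]
```

```bash
python3 -c "
from h import *
togo(-64.4,[.4594,.2817,.128])"; python3 -m handwheel '[0.002,-0.001,0.003,0.0012,0.0003,-0.03,255, 0.002,-0.001,0.003,0.0012,0.0003,-0.06,255, 0.002,-0.001,0.003,0.0012,0.0003,-0.08,255, 0.002,-0.001,0.003,0.0012,0.0003,-0.09,255,0.002,-0.001,0.003,0.0012,0.0003,-0.09,255]'; python3 -c "
from h import *
togo(-64.4,[.4594,.2817,.0899])
for n in ['top','scene','wrist']:
  f=grab(n,n+'7')
f=load('scene7');cv2.imwrite('pics/s7c.png',cv2.resize(f['frame'][60:170,250:370,::-1],None,fx=5,fy=5,interpolation=2))
togo(-64.4,[.4594,.2817,.0899])"
```

```text
turn [ 0.0024 -0.0012  0.0072] shift [ 0.0011  0.0003 -0.0904] F [ 0.5 -0.6 -2.8] T [-0.03  0.04  0.02] gap 0.04358170308385343
clock: 13.4
tool_pos: [0.4596, 0.2811, 0.1282]
tool_rot: [0.976, 0.219, -0.0, 0.0]
wrist_force: [0.5, 0.7, -3.9]
finger_gap: 0.0437
turn [ 0.0009 -0.0008  0.0049] shift [-0.0002  0.0006 -0.0383] F [ 0.5  0.7 -3.9] T [-0.02 -0.07 -0.02] gap 0.04373898876918633
turn [-0.0005  0.0012  0.0044] shift [-0.0008 -0.0003 -0.0394] F [ 0.  -0.3 -3.3] T [ 0.    0.   -0.02] gap 0.04361416412612955
```

View pics/s7c.png

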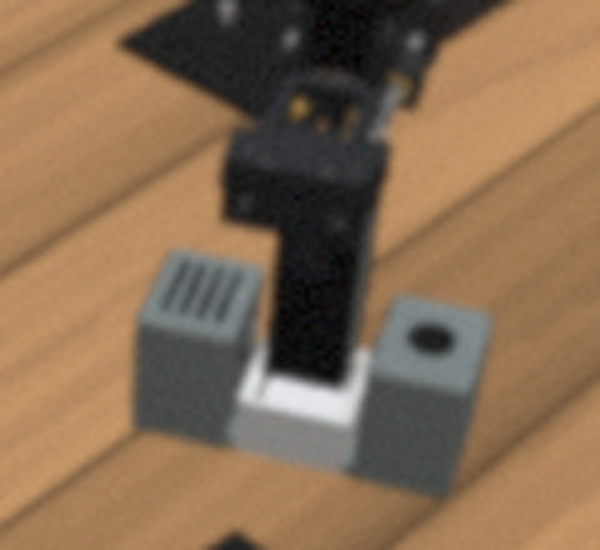

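View pics/wrist7.png

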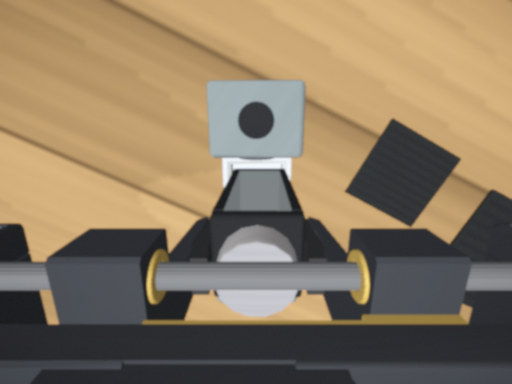

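```bash
python3 - <<'E'
from h import *
f=load('wrist7');P=pts(f);ok=f['range_z']>.1
ax=np.array([.9018,.4321]);la=np.array([-.4321,.9018])
m=ok&(P[...,2]>.072)&(P[...,2]<.09);m[:70]=0;m[160:]=0;m[:,:195]=0;m[:,318:]=0
r=cv2.minAreaRect(P[m][:,:2].astype(np.float32));print(r);t=np.array(r[0])
for a,b in ((175,190),(190,205)):
    w=P[a:b,240:275][ok[a:b,240:275]];c=np.median(w,0);print('glass',c,'need along',(t-c[:2])@ax-.0415)
print('lat tower-tcp',(t-env.observe()['tool_pos'][:2])@la)
# glass strip lateral: pixel edges
g=f['frame'].astype(int).sum(-1)
for v in (175,190,205): print(v,g[v,205:310:3])
E
```

```text
((0.5165627598762512, 0.30946096777915955), (0.05658108368515968, 0.07021350413560867), 25.380895614624023)
glass [0.48141984 0.29161684 0.10111594] need along -0.002097665652570878
glass [0.48142697 0.29158326 0.13522149] need along -0.0020895837426510647
lat tower-tcp 0.00038315177856334886
175 [486 485 491 493 498 498 687 728 603 185 103 324 390 392 393 393 392 393
 393 393 390 392 391 389 393 309 100 293 690 515 497 496 497 494 491]
190 [486 482 480 477 474 468 252  95 109 320 357 358 389 392 394 395 391 394
 391 393 391 392 394 392 391 368 365 198  95 133 451 494 488 486 489]
205 [492 494 497 408 105  92 107 322 355 354 355 357 391 394 392 391 392 394
 393 391 391 394 394 393 389 367 367 364 332 107  90 104 433 509 509]
```

```bash
python3 -m handwheel '[0,0.001,0.004,-0.001,-0.0005,-0.004,255, 0,0.001,0.004,-0.001,-0.0005,-0.008,255, 0,0.001,0.004,-0.001,-0.0005,-0.012,255, 0,0.001,0.004,-0.001,-0.0005,-0.016,255]'; python3 -c "
from h import *
togo(-64.4,[.4592,.2815,.0899])"
```

```text
clock: 14.05
tool_pos: [0.4592, 0.2817, 0.1132]
tool_rot: [0.975, 0.221, 0.0, -0.0]
wrist_force: [-0.6, 1.5, -2.9]
finger_gap: 0.0432
turn [-0.0009  0.0004  0.0004] shift [-0.     -0.0002 -0.0233] F [-0.6  1.5 -2.9] T [0.25 0.2  0.01] gap 0.04321785211713131
```

```bash
python3 -m handwheel '[0,0,0,0,0,-0.002,255, 0,0,0,0,0,-0.004,255, 0,0,0,0,0,-0.006,255]'; python3 -c "
from h import *
togo(-64.4,[.4592,.2815,.0899])"
```

```text
clock: 14.42
tool_pos: [0.4592, 0.2818, 0.107]
tool_rot: [0.975, 0.221, 0.0, -0.0]
wrist_force: [0.3, -0.3, -4.0]
finger_gap: 0.0437
turn [-0.0009  0.0003  0.0003] shift [-0.     -0.0003 -0.0171] F [ 0.3 -0.3 -4. ] T [ 0.03  0.02 -0.04] gap 0.043740095582633094
```

In the well with no side load. I'll keep going down.

```bash
python3 -m handwheel '[0,0,0,0,0,-0.004,255, 0,0,0,0,0,-0.008,255, 0,0,0,0,0,-0.011,255, 0,0,0,0,0,-0.014,255]'; python3 -m handwheel '[0,0,0,0,0,-0.002,255, 0,0,0,0,0,-0.002,255]'; python3 -c "
from h import *
togo(-64.4,[.4592,.2815,.0899])"
```

```text
clock: 14.92
tool_pos: [0.4592, 0.2818, 0.0928]
tool_rot: [0.975, 0.221, 0.0, -0.0]
wrist_force: [-0.5, -0.0, -3.9]
finger_gap: 0.0436
clock: 15.18
tool_pos: [0.4591, 0.2818, 0.0906]
tool_rot: [0.975, 0.221, 0.0, -0.0]
wrist_force: [-0.4, -1.1, -2.9]
finger_gap: 0.0437
turn [-0.0007  0.0001  0.0003] shift [ 0.0001 -0.0003 -0.0007] F [-0.4 -1.1 -2.9] T [0.03 0.03 0.01] gap 0.04368772788878511
```

```bash
python3 -m handwheel '[0,0,0,0,0,-0.002,255, 0,0,0,0,0,-0.002,255]'
```

```text
clock: 15.42
tool_pos: [0.4596, 0.282, 0.0899]
tool_rot: [0.975, 0.221, 0.001, -0.0]
wrist_force: [-1.7, -3.2, 9.1]
finger_gap: 0.0435
```

```bash
python3 -m handwheel '[0,0,0,0,0,0,120, 0,0,0,0,0,0,60, 0,0,0,0,0,0,0, 0,0,0,0,0,0,0, 0,0,0,0,0,0,0]'; python3 -m handwheel '[0,0,0,0,0,0,0, 0,0,0,0,0,0,0]'
```

```text
clock: 16.05
tool_pos: [0.4595, 0.282, 0.0898]
tool_rot: [0.975, 0.221, 0.001, -0.0]
wrist_force: [-0.8, -0.3, -0.1]
finger_gap: 0.0847
clock: 16.3
tool_pos: [0.4596, 0.282, 0.0898]
tool_rot: [0.975, 0.221, 0.001, -0.0]
wrist_force: [-0.3, 0.0, -0.1]
finger_gap: 0.0881
```

```bash
python3 -m handwheel '[0,0,0,0,0,0.02,0, 0,0,0,0,0,0.06,0, 0,0,0,0,0,0.11,0, 0,0,0,0,0,0.16,0, 0,0,0,0,0,0.2,0]';python3 -m handwheel '[0,0,0,0.0,0.06,0.0,0, 0,0,0,0.0,0.12,0,0, 0,0,0,0,0.18,0,0, 0,0,0,0,0.18,0,0]'; python3 -c "
from h import *
for n in ['top','scene']:
  f=grab(n,n+'8')
f=load('scene8');cv2.imwrite('pics/s8c.png',cv2.resize(f['frame'][60:170,250:370,::-1],None,fx=5,fy=5,interpolation=2))
f=load('top8');cv2.imwrite('pics/t8c.png',cv2.resize(f['frame'][165:285,60:190,::-1],None,fx=6,fy=5,interpolation=2))
for t in ('top8','scene8'):
  f=load(t);P=pts(f);m=(f['range_z']>.3)&(P[...,2]>.132)&(P[...,2]<.155)&(np.hypot(P[...,0]-.459,P[...,1]-.282)<.04)
  w=P[m];print(len(w),np.median(w,0),cv2.minEnclosingCircle(w[:,:2].astype(np.float32)))
"
```

```text
clock: 16.92
tool_pos: [0.4597, 0.2821, 0.292]
tool_rot: [0.975, 0.221, 0.001, -0.0]
wrist_force: [0.0, 0.4, -0.4]
finger_gap: 0.0877
clock: 17.42
tool_pos: [0.4566, 0.4672, 0.2912]
tool_rot: [0.974, 0.225, 0.0, -0.002]
wrist_force: [0.2, -0.9, -0.2]
finger_gap: 0.0883
298 [0.46072739 0.27818533 0.14073435] ((0.4608294665813446, 0.2798890769481659), 0.01804608479142189)
133 [0.46652465 0.27602077 0.14118906] ((0.4646998345851898, 0.28045549988746643), 0.018660806119441986)
```

View pics/s8c.png

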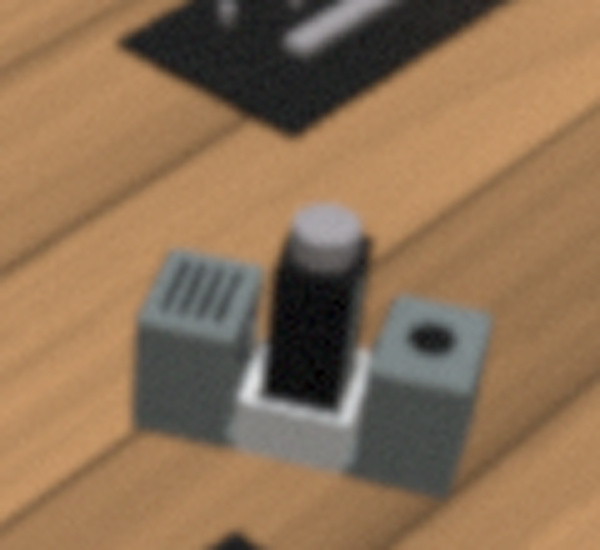

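View pics/t8c.png

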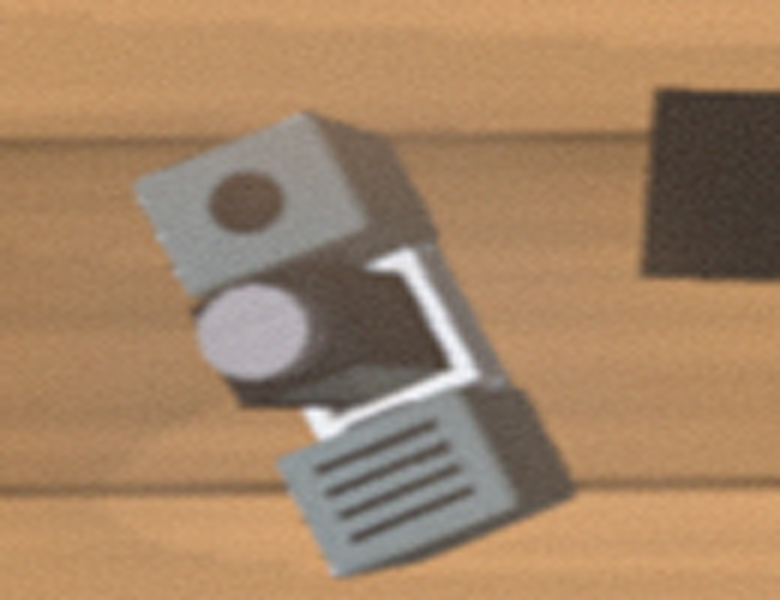

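View pics/scene8.png

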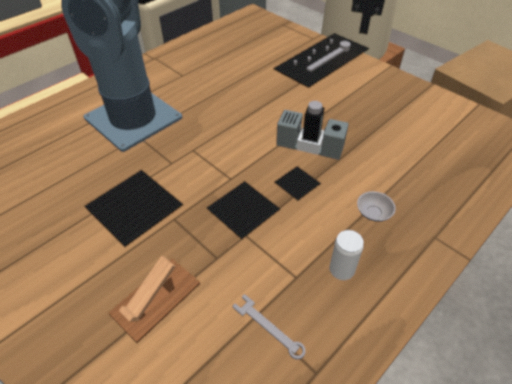

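```bash
python3 -m handwheel '[0,0,0,0,0,0,0, 0,0,0,0,0,0,0]'; python3 -c "
from h import *
print(env.observe()['joint_velocities'].round(3)); print(env.job_done())"
```

```text
clock: 17.77
tool_pos: [0.4602, 0.4607, 0.2916]
tool_rot: [0.975, 0.221, 0.001, 0.0]
wrist_force: [-0.3, 0.6, 0.2]
finger_gap: 0.0881
[-0.003  0.001 -0.004 -0.006 -0.    -0.001  0.002]
the job is handed in; nothing more can be done
None
```

I stood the cell on the middle pad and let go. I then regrasped it from above, set it down in the tester's well with its clear faces along the lamp–sensor line, released it, backed the arm off and handed the job in at about 17.8 s.

- **Pad:** pictures showed the cell upright at about (0.491, -0.012), within about 2 mm of the pad's centre and clear of the open fingers. The middle pad measured about 124 mm across instead of 130, but it was clearly the middle size of the three.
- **Well:** the foot met the floor at the height I had worked out, and the wrist force came to 9 N. After release the top camera put the cap's top at z = 0.141, against 0.142 expected, and its centre within about 2 mm of the well's centre.
- **Turn:** I set the jaws to within about 0.01 rad of the light path, as measured from the towers. I did not re-measure the cell's own turn after letting go.
- **Disagreement:** the scene camera put the cap about 3-5 mm further along +x than the top camera did. It had also read the tester 2.7 mm further that way, so I take most of this as its calibration offset.
- **Bystanders:** the spanner, can and dish looked unmoved in the last picture, but I did not measure them again.

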